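# Lay the collared sleeve in the measuring cradle

### The arm

A 6-joint arm with a two-finger parallel gripper is mounted at the origin on the work surface. World frame = base frame: x ahead of the robot, y to its left, z up, the work surface at z = 0. Lengths are in m, angles in rad, forces in N, time in s.
With the tool pointing down it reaches from about 0.275 to 0.875 m from the base axis. Payload 12.5 kg.
Tool frame: the origin (TCP) lies between the finger pads; the fingertips stand 17 mm ahead of it and the grasp point (between the pads) lies 2 mm behind it (tips_ahead is the distance from the TCP to the fingertips, in m); z points along the fingers, y is the line along which they close (so a half turn about z gives the same grasp; the last joint's range is limited). The gripper opens to 85 mm and grips with 20 to 120 N. Pads are 22 mm wide; open, the fingers measure 114 mm over their backs; the gripper's body (76 mm by 85 mm) begins 54 mm behind the grasp point. The pads swing forward as they close: fully open they stand 13 mm farther back than shut.
Start: joints at [1.042, 0.351, 1.652, -0, 1.139, -0.085], TCP at [0.236, 0.497, 0.222] pointing down, gripper open.
Joint ranges: [-2.75, 2.75], [-0.79, 2.1], [0.01, 2.65], [-1.57, 4.71], [0.07, 3.14], [-2.87, 2.87]. Speed limits (rad/s): [2.22, 2.22, 2.79, 3.14, 3.14, 3.14].

### API

Orientations are given as [roll, pitch, yaw] about the fixed x, y, z axes, in that order (R = Rz(yaw) Ry(pitch) Rx(roll)).
In Python, from workcell import * gives the robot as it stands.
- The arm moves only by the tool step_arm, never from a script. Its argument "motion" is a list of rows, each a list of 3 entries, a list of its own where there are three numbers: the opening, from 0 (shut) to 1 (fully open), then the shift along the tool's x, y, z in m, then the turn about the tool's z in degrees. A call has 1 to 5 rows; each row is the pose to reach, as a shift and turn from the pose commanded when the call began, along the tool's axes at that moment; what a row does not reach only later rows make up. A row lasts 1/12 s, in which the tool goes at most 41.7 mm and 7.16 degrees, less where a joint would pass 70% of its speed; a pose out of reach is approached as far as the arm can. A call with a gripper value outside its range is refused whole. The fingers move at their own pace and stop on an object; "squeeze" is the grip in N (left out, the last holds). Time passes only in rows, so rows that repeat a pose let the fingers close. It gives the time, the measured TCP pose, the force, the opening and the grip force at its end, in the units of the state.
- get_obs(): the state, without advancing time (a new reading comes with each control period).
- snapshot(name): name is "scene" or "top" or "wrist"; returns a dict with "color" (420x560x3 uint8, red, green, blue), "K" (3x3 intrinsics, pixels), "extrinsics" (4x4, takes a point from world to camera coordinates); the wrist camera has in their place "tool_from_camera" (4x4, takes a point from camera to tool coordinates, whose origin is the TCP and whose axes are the flange's). Camera axes: x right, y down, z forward; pixel columns grow to the right and rows downward; lengths in m; the calibration is good to about 2 mm. A picture is of the moment at which its call begins: read the wrist's pose just before it. There is no depth.
- finish_job(): hands the job in; it is judged then, once.
The state is a dict: "clock": time; "joint_pos": joint angles; "joint_velocities": joint speeds; "joint_torque": joint torques, N m; "ee_pos": TCP position; "tcp_rot": TCP orientation; "contact_force": force on the tool from outside, world axes, zero at the start; "ft_torque": the same for the moment, N m; "width": opening from 0.0 (shut) to 1.0 (fully open); "grip_force": force on a finger pad.
Only numpy, scipy, OpenCV 4.12 (cv2) and the standard library are available. Lean on these libraries where they do the work, as an engineer would, in place of code of your own. Each camera call takes 0.05 s, during which the arm holds its last target. There are 200 camera calls.

### The job

Lay the aluminium sleeve that has a collar down on its side in the steel V-cradle, so that the collar hangs over the cradle's left-hand end (as seen from the robot) and is pushed up snug against it. Lower the sleeve gently: do not let it topple over or bang down into the rails. Leave the plain liner, the stepped shaft and the caliper where they are.

Things in the scene. Friction and masses are not known exactly. Their poses are not given: they have to be found in the camera images.
- sleeve: the part to lay down: a turned aluminium tube standing upright on the bench, collar on top, 130 mm long; bore 54 mm right through; barrel 70 mm outside, 116 mm long; collar 80 mm outside, 14 mm thick, flush with the upper end. Mass 0.5 to 0.75 kg. Origin: centre of the plain end (its foot); z along the axis from the plain end to the collared end
- sleeve_collar (a point): point on the sleeve's axis in the plane of the collar's shoulder (the step from barrel to collar), 116 mm from the plain end
- cradle: fixed V-cradle: a dark base plate 70 mm long (along x), 8 mm thick, with two bright rails as long, ends flush with the plate's, forming a 90 degree V open to the top along x. Rail tops 31 mm above the bench; V assembly 86 mm wide. Origin: under the V's middle, on the bench; x along the V to the robot's right (within 0.35 rad of world -y), y away from the robot, z up
- cradle_home (a point): point on the axis of a seated sleeve in the plane of the V's left-hand end (cradle x = -35 mm, y = 0, 46 mm above the bench): point sleeve_collar comes here when the collar is snug against the cradle
- gauge_post (a point): foot of the comparator stand on the cradle's base plate, at cradle x = 0, y = +115 mm: an upright post 14 mm thick and 182 mm tall above the bench, its dial gauge (56 mm across, 90 to 190 mm above the bench) swung away on an arm to cradle x = -72 mm, y = +169 mm
- plain_liner: bystander: a shorter plain aluminium tube, 60 mm outside, 85 mm tall, without collar, standing at the sleeve's right (-y) side. Origin: centre of its foot
- stepped_shaft: bystander: a solid stepped steel shaft, 38 mm thick at the foot, 120 mm tall, standing on the far side of the sleeve. Origin: centre of its foot
- caliper: bystander: a digital caliper, 230 mm long, 12 mm thick, lying flat between the cradle and the robot, roughly along the V. Origin: middle of its beam
- cradle_right (a point): point on the bench under the V's axis at its right-hand end (cradle x = +35 mm, y = 0). The bench just beyond it is free: the sleeve can stand there, in line with the V, and be tipped over the base plate's 8 mm edge. A sleeve seated in the V has the underside of its barrel 11 mm above the bench

How it is judged:
By the outcome, as a careful person would: the job done as asked, in the order asked, and still so for the second after the job is handed in, with the robot touching nothing.
It also fails if it takes over 72 s, if anything falls off the work surface, if the arm or the gripper's body presses on something with over 40 N, if the wrist force passes 120 N, or if a joint passes its speed limit or range.

## Working session

There is one attempt and no reset: what is moved stays moved. The work goes in short steps, Python scripts to look and compute and a tool call to move; the robot and the scene stay as the last step left them, time stands still between calls to the robot, and variables do not carry over. Pictures are saved under pics/ and viewed, at most 10 in all, crops included, and the job is handed in when it is done.

Besides the shell and the picture viewer there is one more tool, called by a JSON object that holds its "name" and its "arguments". step_arm: Moves the arm, as the interface text tells. Its arguments: {"type":"object","properties":{"motion":{"type":"array","items":{"type":"array"}},"squeeze":{"type":"number"}},"required":["motion"]}

```bash
mkdir -p pics; ls
python3 - <<'E'
from workcell import *
import cv2
o=get_obs();print({k:o[k] for k in('clock','ee_pos','tcp_rot','width')})
for n in('scene','top'):
    s=snapshot(n);cv2.imwrite(f'pics/{n}0.png',s['color'][:,:,::-1]);print(n,s['K'].tolist(),s['extrinsics'].round(4).tolist())
E
```

```text
pics
{'clock': 0.0, 'ee_pos': array([0.23596436, 0.49643509, 0.22125933]), 'tcp_rot': array([-3.14044358e+00, -1.08901339e-04,  2.69775106e+00]), 'width': 0.9951182856536553}
scene [[546.5505068412243, 0.0, 275.79855651720567], [0.0, 546.5505068412243, 207.32297273668212], [0.0, 0.0, 1.0]] [[0.7503, 0.6611, 0.0027, -0.3269], [0.5423, -0.6132, -0.5743, -0.3442], [-0.3781, 0.4323, -0.8186, 1.441], [0.0, 0.0, 0.0, 1.0]]
top [[383.63796104595286, 0.0, 269.3666273021827], [0.0, 383.63796104595286, 208.17434491109333], [0.0, 0.0, 1.0]] [[-0.0273, -0.9995, -0.0174, -0.1206], [-0.9944, 0.0289, -0.1015, 0.5879], [0.1019, 0.0146, -0.9947, 0.8659], [0.0, 0.0, 0.0, 1.0]]
```

View pics/scene0.png

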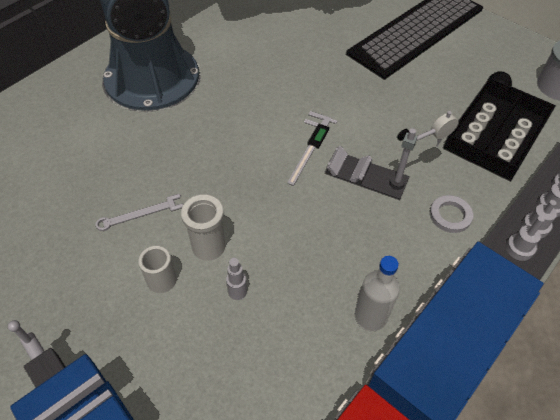

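View pics/top0.png

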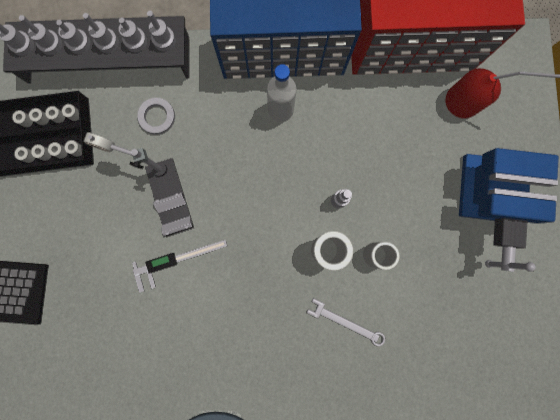

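The sleeve's ring is at about (333,250) in the top view, with the liner at (385,256) and the shaft at (342,198). The cradle rails are near (168,203) and (176,227), with the post at about (158,170) and the caliper near (180,262).

```bash
cat > h.py <<'E'
from workcell import *
import cv2, numpy as np
from scipy.spatial.transform import Rotation as R
def tool(o):
    T=np.eye(4);T[:3,:3]=R.from_euler('xyz',o['tcp_rot']).as_matrix();T[:3,3]=o['ee_pos'];return T
def cast(K,E,uv,z):
    "pixels -> world points on plane z"
    W=np.linalg.inv(E);uv=np.atleast_2d(np.float64(uv))
    d=(W[:3,:3]@np.linalg.inv(K)@np.c_[uv,np.ones(len(uv))].T).T
    return W[:3,3]+d*((z-W[2,3])/d[:,2])[:,None]
def wrist():
    o=get_obs();s=snapshot('wrist');return s,np.linalg.inv(tool(o)@s['tool_from_camera']),o
E
python3 - <<'E'
from h import *
im=cv2.imread('pics/top0.png');s=snapshot('top');K,E=s['K'],s['extrinsics']
hsv=cv2.cvtColor(im,cv2.COLOR_BGR2HSV);g=cv2.cvtColor(im,cv2.COLOR_BGR2GRAY)
print('bench',hsv[320,250],'plate',hsv[180,165],'rail',hsv[203,170],'ring',hsv[233,333])
m=(g>175).astype(np.uint8)
for c in cv2.findContours(m,cv2.RETR_EXTERNAL,cv2.CHAIN_APPROX_NONE)[0]:
    a=cv2.contourArea(c);x,y=c[:,0].mean(0)
    if a>60 and 120<x<420 and 140<y<340:print(a,np.round([x,y]),cv2.boundingRect(c))
    if a>60 and 300<x<410 and 230<y<280:
        e=cv2.fitEllipse(cv2.convexHull(c));z=.13 if x<360 else .085
        print('ell',e,cast(K,E,e[0],z).round(4))
cv2.imwrite('pics/topcrop.png',cv2.resize(im[130:280,80:260],None,fx=4,fy=4,interpolation=cv2.INTER_CUBIC))
E
```

```text
bench [ 34  13 134] plate [ 0  4 72] rail [158   8 132] ring [ 30   8 214]
178.5 [347. 323.] (322, 309, 51, 28)
537.0 [385. 255.] (372, 242, 27, 28)
ell ((385.3460693359375, 255.43258666992188), (26.373376846313477, 27.24998664855957), 143.7090301513672) [[ 0.4693 -0.3841  0.085 ]]
136.5 [200. 251.] (176, 242, 49, 19)
1096.5 [333. 250.] (315, 232, 38, 38)
ell ((333.29473876953125, 250.34947204589844), (37.74848937988281, 38.416927337646484), 152.84713745117188) [[ 0.4837 -0.2665  0.13  ]]
```

View pics/topcrop.png

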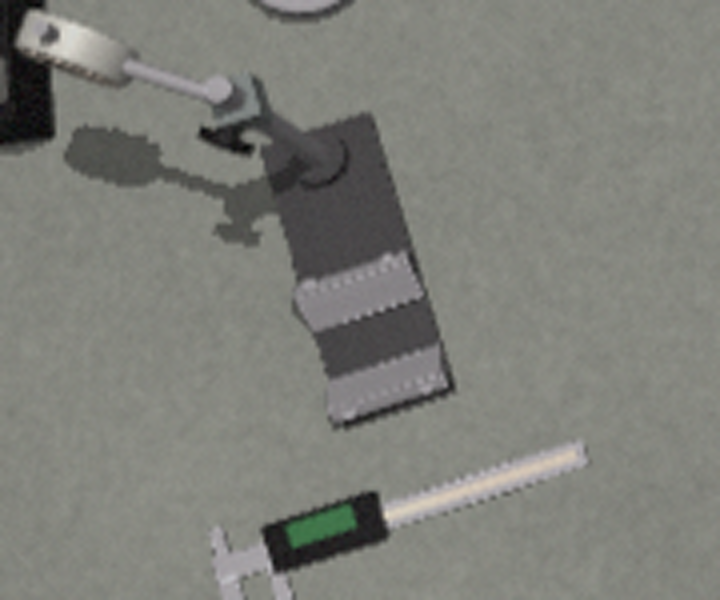

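Crop: the plate's right edge runs from (375,113) to (455,388), and its near-left corner is at (335,428). The far rail spans x 297–425 and the near rail 330–450. The post's foot is at about (320,160).

Run:
```python
from h import *
s=snapshot('top');K,E=s['K'],s['extrinsics']
f=lambda p,z:cast(K,E,np.array(p)/4+[79.6,129.6],z)[:,:2]
pr=f([(375,113),(455,388)],.008);nl=f([(335,428)],.008);ro=f([(295,292),(408,252)],.031);post=f([(322,160)],.008)
print('right edge',pr,'nl',nl,'near edge len',np.linalg.norm(pr[1]-nl[0]),'far rail top',ro,'post',post)
x=pr[1]-nl[0];print('yaw of x (near edge)',np.arctan2(x[1],x[0]));d=pr[0]-pr[1];print('yaw y',np.arctan2(d[1],d[0]))
x=ro[1]-ro[0];print('yaw rail',np.arctan2(x[1],x[0]))
c=(pr[1]+nl[0])/2;u=d/np.linalg.norm(d);print('near mid',c,'origin if near edge y=-43:',c+.043*u,'from post',post-.115*u)
o=get_obs();print(np.linalg.inv(tool(o)).round(3),o['clock'])
sw=snapshot('wrist');print(sw['K'],sw['tool_from_camera'].round(3))
```

```text
right edge [[0.71607716 0.09312538]
 [0.54754731 0.04555604]] nl [[0.52575426 0.11737057]] near edge len 0.07504840420495192 far rail top [[0.60507586 0.13421894]
 [0.62674884 0.0676984 ]] post [[0.68806126 0.12542702]]
yaw of x (near edge) -1.276165511519412
yaw y 0.2751037146795672
yaw rail -1.2558330929129846
near mid [0.53665079 0.08146331] origin if near edge y=-43: [0.57803386 0.09314412] from post [[0.5773856  0.09418765]]
[[-0.903  0.429  0.    -0.   ]
 [ 0.429  0.903 -0.001 -0.55 ]
 [-0.    -0.001 -1.     0.222]
 [ 0.     0.     0.     1.   ]] 0.2
[[342.44939191   0.         278.28082164]
 [  0.         342.44939191 205.46562418]
 [  0.           0.           1.        ]] [[-0.    -0.956 -0.292  0.076]
 [ 1.    -0.    -0.001  0.   ]
 [ 0.001 -0.292  0.956 -0.152]
 [ 0.     0.     0.     1.   ]]
```

{"name": "step_arm", "arguments": {"motion": [[1,[-0.038,-0.017,-0.01],0],[1,[-0.076,-0.034,-0.02],0],[1,[-0.114,-0.051,-0.03],0],[1,[-0.152,-0.068,-0.03],0],[1,[-0.19,-0.085,-0.03],0]]}}

```text
clock: 0.67
ee_pos: [0.3701, 0.3395, 0.2525]
tcp_rot: [3.14, 0.001, 2.698]
contact_force: [0.9, 0.1, 0.5]
width: 0.996
grip_force: 0.0
```

{"name": "step_arm", "arguments": {"motion": [[1,[-0.038,-0.017,0],0],[1,[-0.076,-0.034,0],0],[1,[-0.114,-0.051,0],0],[1,[-0.152,-0.068,0],0],[1,[-0.19,-0.085,0],0]]}}

```text
clock: 1.08
ee_pos: [0.5052, 0.1806, 0.2519]
tcp_rot: [3.141, 0.0, 2.698]
contact_force: [0.7, 0.6, 0.4]
width: 1.001
grip_force: 0.0
```

{"name": "step_arm", "arguments": {"motion": [[1,[-0.025,-0.012,0],7],[1,[-0.05,-0.024,0],14],[1,[-0.075,-0.035,0],21],[1,[-0.1,-0.046,0],28],[1,[-0.1,-0.046,0],35]]}}

```text
clock: 1.5
ee_pos: [0.577, 0.0947, 0.2514]
tcp_rot: [3.142, 0.001, 2.078]
contact_force: [1.2, -0.1, -0.3]
width: 0.999
grip_force: 0.0
```

{"name": "step_arm", "arguments": {"motion": [[1,[0,0,0],6.5],[1,[0,0,0],13],[1,[0,0,0],13],[1,[0,0,0],13]]}}

```text
clock: 1.83
ee_pos: [0.5747, 0.098, 0.2517]
tcp_rot: [-3.141, -0.0, 1.864]
contact_force: [-0.7, 0.2, 0.6]
width: 1.0
grip_force: 0.0
```

Run:
```python
from h import *
s,E,o=wrist();cv2.imwrite('pics/w1.png',s['color'][:,:,::-1]);np.savez('w1.npz',K=s['K'],E=E)
print(o['clock'],o['ee_pos'],o['tcp_rot'],o['joint_pos'],o['contact_force'])
```

```text
1.8333 [0.57470093 0.09802597 0.25170058] [-3.14140614e+00 -1.80087576e-05  1.86357541e+00] [ 8.91077632e-02  3.83049916e-01  1.52828149e+00 -2.13109610e-05
  1.23044755e+00 -2.03664201e-01] [-0.68805221  0.24448776  0.59762781]
```

View pics/w1.png

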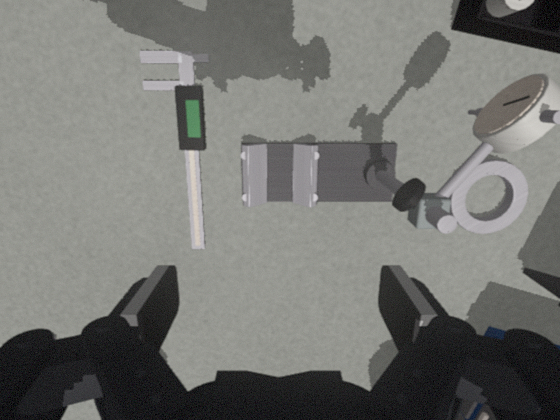

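Wrist view: the plate spans columns 242–396 and rows 143–205. The rails are at columns 246–267 and 293–318, aligned with the image. The fingers are at the bottom.

Run:
```python
from h import *
d=np.load('w1.npz');K,E=d['K'],d['E'];g=cv2.cvtColor(cv2.imread('pics/w1.png'),cv2.COLOR_BGR2GRAY)
print('cols236-325',g[165:185,236:326].mean(0).astype(int).tolist())
print('rows135-212 plate',g[135:212,335:355].mean(1).astype(int).tolist())
print('farrail rows',g[135:212,298:308].mean(1).astype(int).tolist())
print('yaw chk: plate L/R edges');
for c in(275,340,385):
    p=g[130:215,c-4:c+5].mean(1);q=np.diff(p);print(c,130.5+q.argmin(),130.5+q[40:].argmax()+40)
```

```text
cols236-325 [151, 151, 152, 152, 147, 129, 116, 138, 146, 144, 145, 154, 161, 155, 154, 154, 153, 151, 151, 151, 151, 151, 151, 150, 151, 152, 153, 153, 154, 156, 148, 109, 94, 98, 99, 98, 98, 98, 98, 98, 97, 98, 97, 97, 98, 97, 98, 97, 97, 97, 98, 98, 96, 99, 95, 96, 116, 147, 150, 149, 147, 145, 146, 145, 146, 145, 145, 145, 147, 147, 148, 149, 148, 147, 160, 175, 158, 149, 154, 152, 141, 109, 91, 93, 95, 95, 95, 95, 95, 95]
rows135-212 plate [145, 145, 145, 145, 142, 132, 111, 90, 80, 95, 97, 97, 95, 96, 96, 96, 94, 94, 94, 93, 94, 94, 94, 95, 95, 93, 93, 95, 94, 94, 95, 94, 92, 92, 91, 92, 93, 93, 95, 95, 94, 93, 93, 94, 94, 93, 93, 94, 95, 95, 95, 95, 93, 93, 94, 96, 94, 93, 94, 94, 94, 92, 95, 95, 95, 93, 108, 141, 146, 146, 146, 147, 147, 147, 147, 147, 147]
farrail rows [131, 116, 106, 101, 101, 103, 101, 89, 80, 102, 135, 147, 146, 146, 146, 145, 145, 147, 147, 146, 146, 146, 146, 146, 146, 145, 146, 146, 146, 146, 147, 146, 147, 146, 147, 146, 146, 146, 146, 147, 147, 145, 146, 145, 147, 146, 147, 147, 146, 146, 147, 147, 147, 146, 147, 146, 147, 146, 146, 147, 147, 147, 145, 147, 147, 146, 148, 146, 147, 147, 146, 147, 148, 148, 149, 148, 148]
yaw chk: plate L/R edges
275 140.5 201.5
340 141.5 201.5
385 142.5 201.5
```

Run:
```python
from h import *
d=np.load('w1.npz');K,E=d['K'],d['E']
T=tool(get_obs())
P=cast(K,E,[(279.5,172),(279.5,150)],.02)
a=cast(K,E,[(340,143.5),(340,201.7)],.008);b=cast(K,E,[(248,172),(311,172)],.031)
inv=lambda p:((np.linalg.inv(T)@np.c_[p,np.ones(len(p))].T).T[:,:3]).round(4)
print('V axis pts',P.round(4),inv(P));print('ends left/right',a.round(4),inv(a));print('ridges',b.round(4),inv(b))
```

```text
V axis pts [[0.5753 0.0961 0.02  ]
 [0.5681 0.12   0.02  ]] [[-2.100e-03  1.000e-04  2.317e-01]
 [ 2.290e-02  1.000e-04  2.317e-01]]
ends left/right [[0.6328 0.1455 0.008 ]
 [0.6563 0.0801 0.008 ]] [[ 0.0286  0.0694  0.2437]
 [-0.0409  0.073   0.2437]]
ridges [[0.5413 0.0882 0.031 ]
 [0.6079 0.1083 0.031 ]] [[ 2.000e-04 -3.480e-02  2.207e-01]
 [ 1.000e-04  3.480e-02  2.207e-01]]
```

{"name": "step_arm", "arguments": {"motion": [[1,[-0.0323,-0.0192,0],0],[1,[-0.0646,-0.0384,0],0],[1,[-0.097,-0.0576,0],0],[1,[-0.129,-0.0768,0],0],[1,[-0.161,-0.096,0],0]]}}

```text
clock: 2.3
ee_pos: [0.528, -0.085, 0.2519]
tcp_rot: [3.141, 0.0, 1.864]
contact_force: [1.7, -0.3, -0.8]
width: 1.005
grip_force: 0.0
```

{"name": "step_arm", "arguments": {"motion": [[1,[-0.0323,-0.0192,0],0],[1,[-0.0646,-0.0384,0],0],[1,[-0.097,-0.0576,0],0],[1,[-0.129,-0.0768,0],0],[1,[-0.161,-0.096,0],0]]}}

```text
clock: 2.72
ee_pos: [0.4818, -0.2669, 0.252]
tcp_rot: [3.141, 0.0, 1.864]
contact_force: [0.7, 0.1, -0.1]
width: 0.997
grip_force: 0.0
```

{"name": "step_arm", "arguments": {"motion": [[1,[0,0,0],0],[1,[0,0,0],0],[1,[0,0,0],0]]}}

```text
clock: 2.97
ee_pos: [0.4826, -0.2649, 0.2517]
tcp_rot: [3.142, -0.0, 1.862]
contact_force: [0.2, 1.8, -0.2]
width: 1.004
grip_force: 0.0
```

Run:
```python
from h import *
s,E,o=wrist();im=s['color'][:,:,::-1].copy();cv2.imwrite('pics/w2.png',im);K=s['K']
print(o['clock'],o['ee_pos'],o['tcp_rot'])
g=cv2.cvtColor(im,cv2.COLOR_BGR2GRAY);m=(g>185).astype(np.uint8)
for c in cv2.findContours(m,cv2.RETR_EXTERNAL,cv2.CHAIN_APPROX_NONE)[0]:
    if cv2.contourArea(c)>500:
        e=cv2.fitEllipse(cv2.convexHull(c));P=cast(K,E,e[0],.13)
        print(cv2.contourArea(c),e,P.round(4),(np.linalg.inv(tool(o))@np.r_[P[0],1]).round(4))
```

```text
2.9667 [ 0.48259441 -0.26493328  0.25171105] [ 3.14157779e+00 -3.74759457e-04  1.86171350e+00]
2024.5 ((233.87185668945312, 284.8325500488281), (48.33013916015625, 54.883235931396484), 97.84345245361328) [[ 0.4668 -0.356   0.13  ]] [-0.0828 -0.0412  0.1217  1.    ]
6524.0 ((279.3052062988281, 195.4015350341797), (90.26710510253906, 93.65538024902344), 90.20738983154297) [[ 0.482  -0.2645  0.13  ]] [ 6.000e-04 -4.000e-04  1.217e-01  1.000e+00]
```

View pics/w2.png

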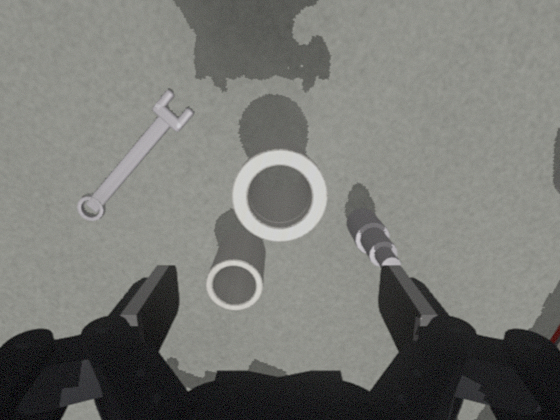

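The ring centre is at (279,195), midway between the fingertips at columns 177 and 379, so the tool is centred on the sleeve. The liner is at (234,285) and the shaft at about (370,235), both clear.

{"name": "step_arm", "arguments": {"motion": [[1,[0,0,0.035],0],[1,[0,0,0.07],0],[1,[0,0,0.1],0],[1,[0,0,0.12],0],[1,[0,0,0.13],0]]}}

```text
clock: 3.43
ee_pos: [0.482, -0.2634, 0.1193]
tcp_rot: [-3.139, -0.003, 1.863]
contact_force: [0.2, -1.0, 0.2]
width: 1.0
grip_force: 0.0
```

{"name": "step_arm", "arguments": {"motion": [[1,[0,0,0.004],0],[1,[0,0,0.008],0],[1,[0,0,0.008],0]]}}

```text
clock: 3.68
ee_pos: [0.4831, -0.2652, 0.1143]
tcp_rot: [3.141, 0.001, 1.861]
contact_force: [0.1, -0.1, 0.4]
width: 0.999
grip_force: 0.0
```

{"name": "step_arm", "arguments": {"motion": [[0.85,[0,0,0],0],[0.85,[0,0,0],0],[0.85,[0,0,0],0],[0.85,[0,0,0],0],[0.85,[0,0,0],0]], "squeeze": 25}}

```text
clock: 4.1
ee_pos: [0.4827, -0.2655, 0.1141]
tcp_rot: [3.141, 0.0, 1.86]
contact_force: [-0.8, 0.1, -0.7]
width: 0.851
grip_force: 0.0
```

Run:
```python
from h import *
s,E,o=wrist();cv2.imwrite('pics/w3.png',s['color'][:,:,::-1])
print(o['clock'],o['ee_pos'],o['contact_force'],o['width'],o['grip_force'])
```

```text
4.1 [ 0.48266998 -0.26546185  0.11412333] [-0.77021936  0.12372931 -0.67210487] 0.8505038115672242 0.0
```

View pics/w3.png

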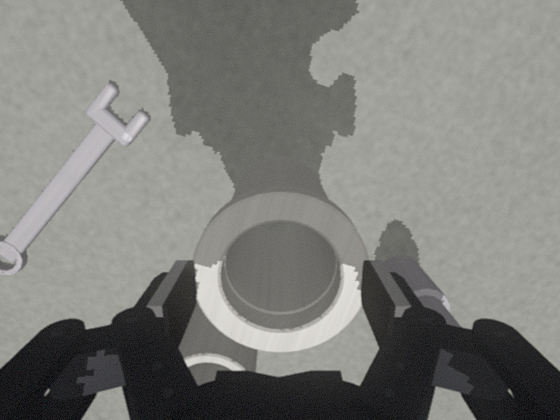

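The fingertips (columns 194 and 362) sit over the ring with no grip force, so they really end about 20 mm behind the TCP when open. I'll reopen and go 31 mm lower.

{"name": "step_arm", "arguments": {"motion": [[1,[0,0,0],0],[1,[0,0,0],0],[1,[0,0,0],0],[1,[0,0,0],0],[1,[0,0,0],0]]}}

```text
clock: 4.57
ee_pos: [0.4826, -0.2653, 0.1138]
tcp_rot: [-3.142, -0.0, 1.86]
contact_force: [-0.9, 0.0, -0.0]
width: 1.001
grip_force: 0.0
```

{"name": "step_arm", "arguments": {"motion": [[1,[0,0,0.004],0],[1,[0,0,0.008],0],[1,[0,0,0.012],0],[1,[0,0,0.016],0],[1,[0,0,0.016],0]]}}

```text
clock: 4.98
ee_pos: [0.4821, -0.265, 0.0967]
tcp_rot: [-3.141, -0.001, 1.86]
contact_force: [-0.9, -0.0, 0.4]
width: 1.001
grip_force: 0.0
```

{"name": "step_arm", "arguments": {"motion": [[1,[0,0,0.005],0],[1,[0,0,0.01],0],[1,[0,0,0.014],0],[1,[0,0,0.014],0]]}}

```text
clock: 5.32
ee_pos: [0.4822, -0.2651, 0.0828]
tcp_rot: [-3.141, -0.001, 1.86]
contact_force: [1.1, 0.3, 0.1]
width: 0.997
grip_force: 0.0
```

{"name": "step_arm", "arguments": {"motion": [[0.8,[0,0,0],0],[0.8,[0,0,0],0],[0.8,[0,0,0],0],[0.8,[0,0,0],0],[0.8,[0,0,0],0]], "squeeze": 35}}

```text
clock: 5.73
ee_pos: [0.4826, -0.2653, 0.0838]
tcp_rot: [3.141, 0.0, 1.86]
contact_force: [1.1, -0.2, -3.0]
width: 0.927
grip_force: 44.4
```

Run:
```python
from h import *
s,E,o=wrist();cv2.imwrite('pics/w4.png',s['color'][:,:,::-1])
print(o['clock'],o['ee_pos'],o['contact_force'],o['width'],o['grip_force'])
```

```text
5.7333 [ 0.48259822 -0.26531205  0.08378472] [ 1.05327756 -0.18565771 -3.02952495] 0.9266752972478942 44.40948543604463
```

View pics/w4.png

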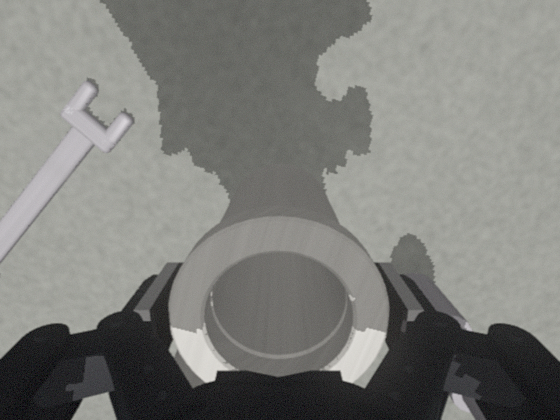

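The pads grip the collar: its ring fills the gap between the fingers (columns 178–385), with a width of 0.927 and 44 N of grip. Next I'll lift it and carry it to the cradle's right side.

{"name": "step_arm", "arguments": {"motion": [[0.8,[0,0,-0.006],0],[0.8,[0,0,-0.018],0],[0.8,[0,0,-0.032],0],[0.8,[0,0,-0.046],0],[0.8,[0,0,-0.056],0]]}}

```text
clock: 6.2
ee_pos: [0.4828, -0.2655, 0.1418]
tcp_rot: [3.141, 0.001, 1.86]
contact_force: [0.1, -0.3, -5.6]
width: 0.923
grip_force: 45.7
```

{"name": "step_arm", "arguments": {"motion": [[0.8,[0.012,0.01,0],0],[0.8,[0.035,0.029,0],0],[0.8,[0.06,0.049,0],0],[0.8,[0.085,0.069,0],0],[0.8,[0.11,0.089,0],0]]}}

```text
clock: 6.62
ee_pos: [0.5367, -0.1332, 0.1405]
tcp_rot: [3.142, 0.0, 1.86]
contact_force: [0.0, 0.4, -6.6]
width: 0.923
grip_force: 45.8
```

{"name": "step_arm", "arguments": {"motion": [[0.8,[0.025,0.02,0],0],[0.8,[0.05,0.041,0],0],[0.8,[0.075,0.061,0],0],[0.8,[0.1,0.082,0],0],[0.8,[0.115,0.094,0],0]]}}

```text
clock: 7.03
ee_pos: [0.5946, 0.0054, 0.1404]
tcp_rot: [3.141, -0.0, 1.861]
contact_force: [0.0, -0.6, -6.4]
width: 0.928
grip_force: 45.9
```

{"name": "step_arm", "arguments": {"motion": [[0.8,[0.006,0.005,0],0],[0.8,[0.011,0.009,0],0],[0.8,[0.011,0.009,0],0],[0.8,[0.011,0.009,0],0],[0.8,[0.011,0.009,0],0]]}}

```text
clock: 7.45
ee_pos: [0.5989, 0.0145, 0.1399]
tcp_rot: [-3.141, 0.0, 1.859]
contact_force: [0.2, -0.1, -5.5]
width: 0.927
grip_force: 45.9
```

```bash
cat >> h.py <<'E'
O=np.array([.5764,.0923]);A=np.array([.288,-.9576]);B=np.array([.9576,.288])
def cr(p): return np.round([(np.array(p[:2])-O)@A,(np.array(p[:2])-O)@B,p[2]],4)
E
python3 - <<'E'
from h import *
s,E,o=wrist();im=s['color'][:,:,::-1].copy();cv2.imwrite('pics/w5.png',im)
a=snapshot('scene');b=snapshot('top')
cv2.imwrite('pics/m5.png',np.hstack([cv2.resize(a['color'][90:290,250:450,::-1],None,fx=2,fy=2),cv2.resize(im,(400,400))[:,:],]))
print(o['clock'],cr(o['ee_pos']),o['tcp_rot'],o['contact_force'],o['ft_torque'],o['width'],o['grip_force'])
E
```

```text
7.45 [ 0.081  -0.0008  0.1399] [-3.14120186e+00  1.30054788e-04  1.85891646e+00] [ 0.21694752 -0.08438966 -5.46921994] [ 0.06474704 -0.00968976 -0.02694103] 0.926524524402883 45.91984584869351
```

View pics/m5.png

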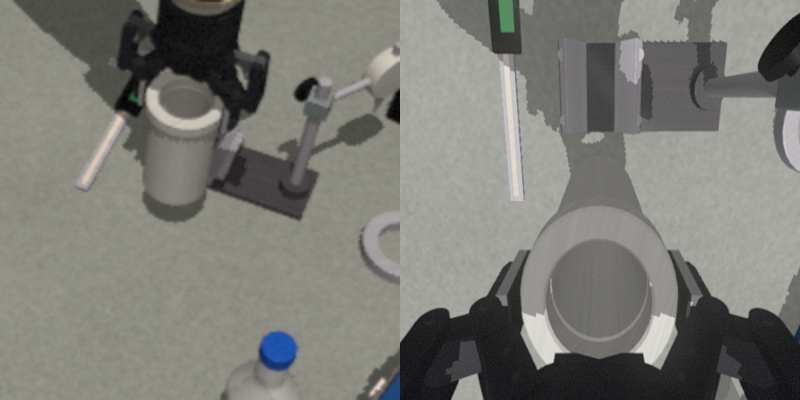

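Side by side: the sleeve hangs upright in line with the V (ring column about 600, V centre about 600), just right of the plate's end. Now I'll work out the tipping path.

Run:
```python
import numpy as np
for t in [0,5,10,15,20,25,30,35,40,45,50,55,60,65,70,75,80,84,87,90]:
    a=np.radians(t);C=np.array([35,8+3*t/90]);s=min(34,(C[1]-3)/max(np.cos(a),1e-3))
    p=C+35*np.array([np.cos(a),np.sin(a)])+(123-s)*np.array([-np.sin(a),np.cos(a)])
    print(t,round(s,1),p.round(1),'TCP',(p-[0,39]).round(1))
```

```text
0 5.0 [ 70. 126.] TCP [70. 87.]
5 5.2 [ 59.6 128.6] TCP [59.6 89.6]
10 5.4 [ 49.  130.2] TCP [49.  91.2]
15 5.7 [ 38.4 130.9] TCP [38.4 91.9]
20 6.0 [ 27.9 130.6] TCP [27.9 91.6]
25 6.4 [ 17.5 129.3] TCP [17.5 90.3]
30 6.9 [  7.3 127. ] TCP [ 7.3 88. ]
35 7.5 [ -2.6 123.8] TCP [-2.6 84.8]
40 8.3 [-11.9 119.7] TCP [-11.9  80.7]
45 9.2 [-20.7 114.7] TCP [-20.7  75.7]
50 10.4 [-28.8 108.9] TCP [-28.8  69.9]
55 11.9 [-35.9 102.2] TCP [-35.9  63.2]
60 14.0 [-41.9  94.8] TCP [-41.9  55.8]
65 17.0 [-46.3  86.7] TCP [-46.3  47.7]
70 21.4 [-48.5  78. ] TCP [-48.5  39. ]
75 29.0 [-46.8  68.6] TCP [-46.8  29.6]
80 34 [-46.6  60.6] TCP [-46.6  21.6]
84 34 [-49.9  54.9] TCP [-49.9  15.9]
87 34 [-52.   50.5] TCP [-52.   11.5]
90 34 [-54.  46.] TCP [-54.   7.]
```

{"name": "step_arm", "arguments": {"motion": [[0.8,[0,0,0.015],0],[0.8,[0,0,0.03],0],[0.8,[0,0,0.042],0],[0.8,[0,0.001,0.05],0],[0.8,[0,0.001,0.05],0]]}}

```text
clock: 8.02
ee_pos: [0.5994, 0.0157, 0.088]
tcp_rot: [-3.139, -0.001, 1.86]
contact_force: [-0.2, 0.4, -5.1]
width: 0.931
grip_force: 46.0
```

{"name": "step_arm", "arguments": {"motion": [[0.8,[0.0055,0,0.001],0],[0.8,[0.0105,0,0.002],0],[0.8,[0.0155,0,0.0015],0],[0.8,[0.0205,0,0.0005],0],[0.8,[0.026,0,-0.0005],0]]}}

```text
clock: 8.43
ee_pos: [0.5931, 0.0412, 0.091]
tcp_rot: [3.141, 0.001, 1.86]
contact_force: [0.8, -2.6, -4.6]
width: 0.926
grip_force: 46.0
```

{"name": "step_arm", "arguments": {"motion": [[0.8,[0.0055,0,-0.0005],0],[0.8,[0.011,0,-0.001],0],[0.8,[0.016,0,-0.0015],0],[0.8,[0.0215,0,-0.0015],0],[0.8,[0.0265,0,-0.001],0]]}}

```text
clock: 8.85
ee_pos: [0.5853, 0.0668, 0.0915]
tcp_rot: [3.141, 0.0, 1.86]
contact_force: [1.2, -3.8, -2.6]
width: 0.928
grip_force: 46.0
```

Run:
```python
from h import *
a=snapshot('scene')
s,E,o=wrist();im=s['color'][:,:,::-1].copy()
cv2.imwrite('pics/m6.png',np.hstack([cv2.resize(a['color'][90:290,250:450,::-1],None,fx=2,fy=2),cv2.resize(im,(400,400))]))
print(o['clock'],cr(o['ee_pos']),o['tcp_rot'],o['contact_force'],o['ft_torque'],o['width'],o['grip_force'])
```

```text
8.9 [0.0263 0.0011 0.0913] [ 3.14126391e+00 -1.71955224e-04  1.86045676e+00] [ 0.90100927 -1.98838814 -2.8993198 ] [-0.54398431 -0.27097898 -0.00247147] 0.9244820929817629 45.98862310987897
```

View pics/m6.png

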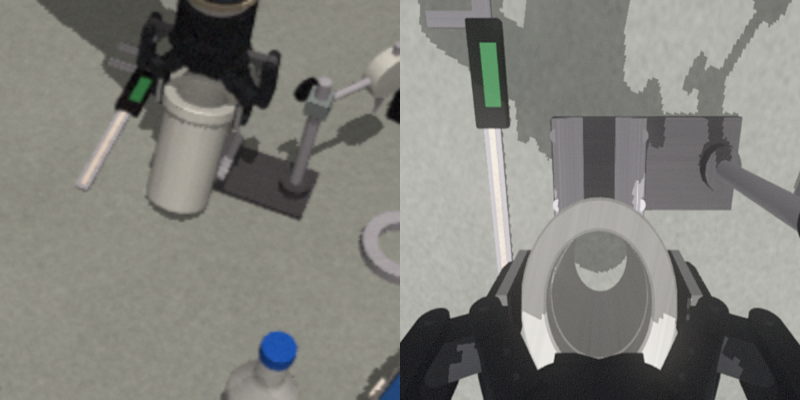

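The sleeve is leaning left at about 20°, pivoting in the pads with its foot against the plate edge. It is still centred on the V (ring and V both near column 600), and the forces are small.

{"name": "step_arm", "arguments": {"motion": [[0.8,[0.0055,0,0.0005],0],[0.8,[0.0105,0,0.0015],0],[0.8,[0.0155,-0.0005,0.0025],0],[0.8,[0.0205,-0.001,0.0035],0],[0.8,[0.0255,-0.001,0.005],0]]}}

```text
clock: 9.37
ee_pos: [0.5769, 0.0909, 0.0863]
tcp_rot: [3.141, 0.0, 1.86]
contact_force: [2.3, -2.1, -1.4]
width: 0.929
grip_force: 45.8
```

{"name": "step_arm", "arguments": {"motion": [[0.8,[0.005,0,0.0015],0],[0.8,[0.0095,0,0.0035],0],[0.8,[0.0145,0,0.0055],0],[0.8,[0.0185,0,0.008],0],[0.823,[0.023,0,0.0105],0]]}}

```text
clock: 9.78
ee_pos: [0.5702, 0.1128, 0.0755]
tcp_rot: [-3.141, -0.0, 1.86]
contact_force: [-0.3, -2.0, -1.0]
width: 0.927
grip_force: 45.5
```

{"name": "step_arm", "arguments": {"motion": [[0.8,[0.004,0,0.003],0],[0.8,[0.008,0,0.006],0],[0.8,[0.0115,0,0.009],0],[0.8,[0.015,0,0.0125],0],[0.8,[0.0185,0,0.016],0]]}}

```text
clock: 10.2
ee_pos: [0.565, 0.1306, 0.0595]
tcp_rot: [-3.142, -0.0, 1.86]
contact_force: [-1.1, -0.2, 1.6]
width: 0.924
grip_force: 45.8
```

Run:
```python
from h import *
o=get_obs();print(o['clock'],cr(o['ee_pos']),o['contact_force'],o['ft_torque'],o['width'],o['grip_force'])
```

```text
10.2 [-0.0399  0.0001  0.0595] [-1.08856688 -0.15135923  1.60316193] [-0.46543054  0.09673034 -0.12208609] 0.9243612922491378 45.82227993174456
```

{"name": "step_arm", "arguments": {"motion": [[0.8,[0.0025,0,0.0035],0],[0.8,[0.005,0,0.0075],0],[0.8,[0.007,0,0.012],0],[0.8,[0.008,0,0.016],0],[0.8,[0.009,0,0.0205],0]]}}

```text
clock: 10.62
ee_pos: [0.5628, 0.1391, 0.039]
tcp_rot: [3.141, -0.0, 1.86]
contact_force: [-1.2, 2.0, 2.7]
width: 0.93
grip_force: 46.4
```

{"name": "step_arm", "arguments": {"motion": [[0.8,[0,0,0.003],0],[0.8,[0,0,0.0065],0],[0.8,[0,0,0.01],0],[0.8,[0,0,0.0135],0],[0.8,[0,0,0.0165],0]]}}

```text
clock: 11.03
ee_pos: [0.5628, 0.1389, 0.0225]
tcp_rot: [3.141, -0.0, 1.86]
contact_force: [-0.2, 4.3, 4.8]
width: 0.926
grip_force: 47.3
```

Run:
```python
from h import *
a=snapshot('scene')
s,E,o=wrist();im=s['color'][:,:,::-1].copy();cv2.imwrite('pics/w7.png',im);cv2.imwrite('pics/s7.png',a['color'][:,:,::-1])
print(o['clock'],cr(o['ee_pos']),o['contact_force'],o['ft_torque'],o['width'],o['grip_force'])
```

```text
11.0833 [-0.0485  0.0002  0.0221] [2.02262274 0.99246559 1.54104349] [ 0.09200714 -0.36702593  0.14798629] 0.925567722147625 47.13730826508254
```

{"name": "step_arm", "arguments": {"motion": [[0.8,[0.0015,0,0.003],0],[0.8,[0.003,0,0.006],0],[0.8,[0.004,0,0.009],0],[0.8,[0.005,0,0.0115],0],[0.8,[0.0055,0,0.013],0]]}}

```text
clock: 11.55
ee_pos: [0.5609, 0.1441, 0.0093]
tcp_rot: [-3.141, 0.0, 1.86]
contact_force: [-0.6, -0.0, 1.1]
width: 0.925
grip_force: 47.5
```

{"name": "step_arm", "arguments": {"motion": [[0.8,[0,0,0.0005],0],[0.8,[0,0,0.001],0],[0.8,[0,0,0.0015],0],[0.8,[0,0,0.0015],0],[0.8,[0,0,0.0015],0]]}}

```text
clock: 11.97
ee_pos: [0.5609, 0.1443, 0.0084]
tcp_rot: [-3.141, -0.0, 1.86]
contact_force: [-2.2, 5.1, 3.2]
width: 0.925
grip_force: 47.6
```

Run:
```python
from h import *
a=snapshot('scene')
s,E,o=wrist();im=s['color'][:,:,::-1].copy()
cv2.imwrite('pics/m8.png',np.hstack([cv2.resize(a['color'][90:240,280:430,::-1],(400,400)),cv2.resize(im,(400,400))]))
print(o['clock'],cr(o['ee_pos']),o['contact_force'],o['ft_torque'],o['width'],o['grip_force'])
```

```text
12.0167 [-0.0543  0.0002  0.0084] [-1.82081218  5.36524469  3.222182  ] [ 0.38391521  0.21176214 -0.05956784] 0.9259220807708366 47.64850200503133
```

{"name": "step_arm", "arguments": {"motion": [[0.8,[0,0,0.0005],0],[0.8,[0,0,0.001],0],[0.8,[0,0,0.001],0],[0.8,[0,0,0.001],0]]}}

```text
clock: 12.4
ee_pos: [0.5609, 0.1443, 0.0074]
tcp_rot: [-3.142, -0.0, 1.86]
contact_force: [-1.5, 5.3, 4.4]
width: 0.928
grip_force: 47.7
```

{"name": "step_arm", "arguments": {"motion": [[0.8,[0,0,0.0005],0],[0.8,[0,0,0.001],0],[0.8,[0,0,0.001],0],[0.8,[0,0,0.001],0]]}}

```text
clock: 12.73
ee_pos: [0.5611, 0.1443, 0.0065]
tcp_rot: [3.141, -0.0, 1.86]
contact_force: [-1.1, 5.3, 4.4]
width: 0.926
grip_force: 47.9
```

{"name": "step_arm", "arguments": {"motion": [[0.8,[0,0,0.0005],0],[0.8,[0,0,0.001],0],[0.8,[0,0,0.001],0],[0.8,[0,0,0.001],0]]}}

```text
clock: 13.07
ee_pos: [0.5613, 0.1444, 0.006]
tcp_rot: [3.141, -0.0, 1.859]
contact_force: [-2.6, 4.8, 8.4]
width: 0.921
grip_force: 48.5
```

{"name": "step_arm", "arguments": {"motion": [[1,[0,0,0],0],[1,[0,0,0],0],[1,[0,0,0],0],[1,[0,0,0],0],[1,[0,0,0],0]]}}

```text
clock: 13.48
ee_pos: [0.561, 0.1439, 0.0051]
tcp_rot: [-3.141, 0.0, 1.86]
contact_force: [0.2, -0.2, -0.1]
width: 1.002
grip_force: 0.0
```

{"name": "step_arm", "arguments": {"motion": [[1,[0,0,-0.005],0],[1,[0,0,-0.012],0],[1,[0,0,-0.02],0],[1,[0,0,-0.03],0],[1,[0,0,-0.045],0]]}}

```text
clock: 13.9
ee_pos: [0.5607, 0.144, 0.0509]
tcp_rot: [-3.141, -0.0, 1.86]
contact_force: [-0.4, -0.3, 1.0]
width: 1.0
grip_force: 0.0
```

{"name": "step_arm", "arguments": {"motion": [[1,[0,0,-0.03],0],[1,[0,0,-0.06],0],[1,[0,0,-0.09],0],[1,[0,0,-0.09],0]]}}

```text
clock: 14.23
ee_pos: [0.5638, 0.1446, 0.1471]
tcp_rot: [3.132, 0.001, 1.86]
contact_force: [1.1, -0.3, 0.5]
width: 1.0
grip_force: 0.0
```

Run:
```python
from h import *
s,E,o=wrist();im=s['color'][:,:,::-1].copy();a=snapshot('scene')
cv2.imwrite('pics/w9.png',im);cv2.imwrite('pics/m9.png',np.hstack([cv2.resize(a['color'][90:240,280:430,::-1],(400,400)),cv2.resize(im,(400,400))]))
np.savez('w9.npz',K=s['K'],E=E)
print(o['clock'],cr(o['ee_pos']),o['contact_force'])
g=cv2.cvtColor(im,cv2.COLOR_BGR2GRAY)
for c in(268,279,290): print(c,g[60:330:3,c-3:c+4].mean(1).astype(int).tolist())
for r in(120,150,180,210): print(r,g[r-2:r+3,170:390:4].mean(0).astype(int).tolist())
```

```text
14.2333 [-0.0537  0.003   0.1471] [ 1.06807898 -0.33363662  0.47243062]
268 [105, 104, 104, 104, 105, 106, 106, 106, 108, 106, 104, 102, 107, 105, 105, 108, 109, 110, 127, 151, 154, 153, 153, 154, 156, 156, 155, 158, 156, 154, 152, 110, 108, 106, 103, 104, 104, 104, 103, 103, 108, 105, 111, 129, 141, 140, 141, 142, 129, 139, 111, 130, 201, 211, 211, 212, 214, 213, 202, 204, 204, 204, 205, 205, 205, 205, 205, 205, 206, 206, 205, 206, 205, 205, 205, 206, 205, 206, 206, 206, 205, 205, 205, 206, 205, 205, 204, 205, 205, 205]
279 [101, 100, 102, 102, 104, 104, 105, 108, 108, 109, 108, 105, 105, 103, 106, 109, 107, 132, 153, 153, 153, 151, 149, 155, 155, 153, 156, 157, 154, 154, 156, 109, 106, 105, 105, 104, 108, 105, 106, 107, 106, 103, 107, 132, 140, 141, 141, 141, 129, 141, 110, 126, 204, 216, 217, 217, 218, 216, 213, 216, 216, 216, 217, 217, 216, 216, 216, 216, 216, 215, 216, 216, 216, 215, 215, 215, 214, 214, 214, 214, 213, 213, 213, 213, 212, 212, 211, 210, 210, 210]
290 [105, 104, 104, 102, 106, 109, 108, 108, 106, 107, 108, 108, 108, 106, 111, 108, 106, 107, 129, 153, 156, 160, 155
[... 735 characters left out ...]
143, 152, 146, 151, 148, 154, 148, 153, 158, 152, 154, 156, 154, 158, 158, 154, 151, 153, 153, 152, 154, 155, 156, 155, 152, 155, 155, 155, 152, 151, 153, 151]
180 [108, 59, 107, 153, 157, 153, 153, 158, 151, 154, 156, 154, 157, 157, 154, 106, 105, 109, 108, 106, 104, 106, 105, 108, 107, 106, 105, 106, 106, 106, 106, 107, 106, 107, 103, 104, 107, 150, 152, 154, 150, 152, 153, 154, 155, 153, 150, 146, 149, 110, 108, 109, 106, 107, 107]
210 [69, 69, 55, 156, 155, 150, 155, 159, 158, 156, 155, 155, 150, 147, 149, 155, 154, 141, 129, 125, 117, 116, 116, 115, 115, 119, 119, 118, 117, 115, 116, 113, 121, 126, 128, 141, 153, 161, 157, 132, 80, 79, 82, 81, 78, 80, 77, 78, 78, 79, 77, 76, 74, 75, 69]
```

Run:
```python
from h import *
d=np.load('w9.npz');print([cr(p) for p in cast(d['K'],d['E'],[(279,214.8),(279,233)],.086)]);o=get_obs();print(o['clock'],cr(o['ee_pos']),o['tcp_rot'])
```

```text
[array([-0.0576,  0.0028,  0.086 ]), array([-0.0448,  0.0028,  0.086 ])]
14.3333 [-0.0539  0.0008  0.1421] [3.13856855e+00 3.61105031e-04 1.86005577e+00]
```

View pics/m9.png

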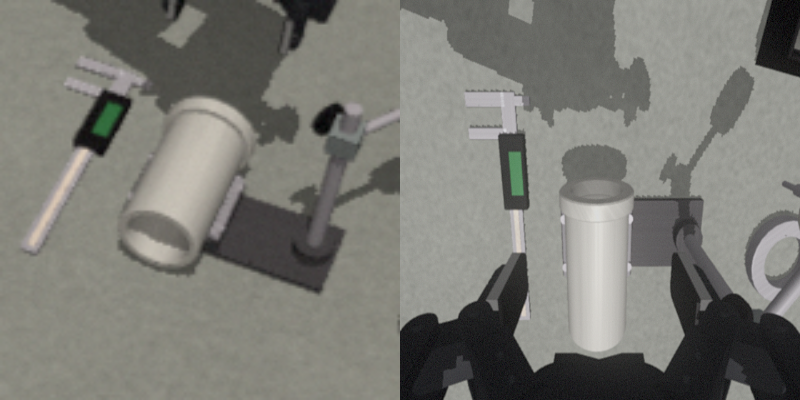

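The sleeve lies in the V with its collar past the left end (mosaic (597,200)) and a gap of about 10 mm left to close. I'll push it home with the fingertips on the collar's end face.

{"name": "step_arm", "arguments": {"motion": [[0.7,[0.01,0,0],0],[0.7,[0.022,0,0],0],[0.7,[0.033,0,0],0],[0.7,[0.033,0,0],0],[0.7,[0.033,0,0],0]]}}

```text
clock: 14.75
ee_pos: [0.5511, 0.1766, 0.1397]
tcp_rot: [-3.141, -0.0, 1.862]
contact_force: [0.1, -0.9, 0.6]
width: 0.705
grip_force: 0.0
```

{"name": "step_arm", "arguments": {"motion": [[0.7,[0,0,0.03],0],[0.7,[0,0,0.06],0],[0.7,[0,0,0.09],0],[0.7,[0,0,0.11],0],[0.7,[0,0,0.122],0]]}}

```text
clock: 15.17
ee_pos: [0.5504, 0.1752, 0.0156]
tcp_rot: [-3.138, -0.0, 1.86]
contact_force: [0.1, 0.2, 0.3]
width: 0.7
grip_force: 0.0
```

{"name": "step_arm", "arguments": {"motion": [[0.7,[-0.002,0,0],0],[0.7,[-0.004,0,0],0],[0.7,[-0.006,0,0],0],[0.7,[-0.008,0,0],0],[0.7,[-0.01,0,0],0]]}}

```text
clock: 15.58
ee_pos: [0.5553, 0.166, 0.0195]
tcp_rot: [3.14, 0.0, 1.86]
contact_force: [-0.4, 0.3, 0.5]
width: 0.698
grip_force: 0.0
```

Run:
```python
from h import *
o=get_obs();print(o['clock'],cr(o['ee_pos']),o['contact_force']@np.r_[A,0],o['width'])
```

```text
15.5833 [-0.0766  0.001   0.0195] -0.3861001620018792 0.6981409775607588
```

{"name": "step_arm", "arguments": {"motion": [[0.7,[-0.0015,0,0],0],[0.7,[-0.003,0,0],0],[0.7,[-0.0045,0,0],0],[0.7,[-0.006,0,0],0],[0.7,[-0.0075,0,0],0]]}}

```text
clock: 16.0
ee_pos: [0.5567, 0.1588, 0.0183]
tcp_rot: [3.142, 0.0, 1.86]
contact_force: [0.2, 0.3, -0.5]
width: 0.7
grip_force: 0.0
```

{"name": "step_arm", "arguments": {"motion": [[0.7,[-0.001,0,0],0],[0.7,[-0.002,0,0],0],[0.7,[-0.003,0,0],0],[0.7,[-0.004,0,0],0],[0.7,[-0.005,0,0],0]]}}

```text
clock: 16.42
ee_pos: [0.5581, 0.1543, 0.0183]
tcp_rot: [3.141, -0.0, 1.86]
contact_force: [-0.9, 4.0, 0.7]
width: 0.701
grip_force: 2.2
```

Run:
```python
from h import *
o=get_obs();print(o['clock'],cr(o['ee_pos']),o['contact_force']@np.r_[A,0],o['contact_force'])
```

```text
16.4167 [-0.0646  0.0003  0.0183] -4.080566356705375 [-0.85243717  4.00487098  0.72652917]
```

{"name": "step_arm", "arguments": {"motion": [[0.7,[-0.0008,0,0],0],[0.7,[-0.0016,0,0],0],[0.7,[-0.0024,0,0],0]]}}

```text
clock: 16.67
ee_pos: [0.5588, 0.1518, 0.0183]
tcp_rot: [3.141, -0.0, 1.86]
contact_force: [0.5, 3.5, 0.2]
width: 0.697
grip_force: 2.2
```

{"name": "step_arm", "arguments": {"motion": [[0.7,[-0.0005,0,0],0],[0.7,[-0.001,0,0],0],[0.7,[-0.001,0,0],0]]}}

```text
clock: 16.92
ee_pos: [0.5592, 0.1507, 0.0183]
tcp_rot: [3.141, 0.0, 1.86]
contact_force: [1.2, 4.1, 0.7]
width: 0.698
grip_force: 1.7
```

{"name": "step_arm", "arguments": {"motion": [[0.7,[-0.0005,0,0],0],[0.7,[-0.001,0,0],0],[0.7,[-0.001,0,0],0]]}}

```text
clock: 17.17
ee_pos: [0.5594, 0.1498, 0.0183]
tcp_rot: [3.141, 0.0, 1.86]
contact_force: [0.9, 3.1, 0.6]
width: 0.704
grip_force: 1.8
```

{"name": "step_arm", "arguments": {"motion": [[0.7,[-0.0005,0,0],0],[0.7,[-0.001,0,0],0],[0.7,[-0.001,0,0],0]]}}

```text
clock: 17.42
ee_pos: [0.5595, 0.1493, 0.0183]
tcp_rot: [3.142, -0.0, 1.86]
contact_force: [-0.3, 7.6, 0.7]
width: 0.7
grip_force: 3.6
```

Now at about X = -59.5 with the force rising. One more small push to confirm contact.

{"name": "step_arm", "arguments": {"motion": [[0.7,[-0.0005,0,0],0],[0.7,[-0.001,0,0],0],[0.7,[-0.001,0,0],0]]}}

```text
clock: 17.67
ee_pos: [0.5595, 0.1492, 0.0183]
tcp_rot: [-3.142, -0.002, 1.86]
contact_force: [-1.7, 14.1, 2.5]
width: 0.7
grip_force: 7.2
```

Run:
```python
from h import *
o=get_obs();print(o['clock'],cr(o['ee_pos']),o['contact_force']@np.r_[A,0],o['contact_force'])
```

```text
17.6667 [-0.0593  0.0002  0.0183] -14.013167221954703 [-1.71013455 14.11930709  2.4983173 ]
```

Force climbs to 14 N with no further travel, so the collar is snug. Backing off and checking.

{"name": "step_arm", "arguments": {"motion": [[0.7,[0.003,0,0],0],[0.7,[0.008,0,0],0],[0.7,[0.016,0,0],0],[0.7,[0.026,0,0],0],[0.7,[0.03,0,0],0]]}}

```text
clock: 18.08
ee_pos: [0.5508, 0.1779, 0.0182]
tcp_rot: [-3.141, -0.0, 1.86]
contact_force: [0.3, 0.5, -0.2]
width: 0.701
grip_force: 0.0
```

{"name": "step_arm", "arguments": {"motion": [[0.7,[0,0,-0.03],0],[0.7,[0,0,-0.06],0],[0.7,[0,0,-0.09],0],[0.7,[0,0,-0.12],0],[0.7,[0,0,-0.14],0]]}}

```text
clock: 18.5
ee_pos: [0.5518, 0.1772, 0.1612]
tcp_rot: [3.139, 0.0, 1.86]
contact_force: [-0.9, 0.9, -0.4]
width: 0.7
grip_force: 0.0
```

{"name": "step_arm", "arguments": {"motion": [[0.7,[0,0,-0.02],0],[0.7,[0,0,-0.02],0],[0.7,[0,0,-0.02],0],[0.7,[0,0,-0.02],0],[0.7,[0,0,-0.02],0]]}}

```text
clock: 18.92
ee_pos: [0.5507, 0.1767, 0.177]
tcp_rot: [-3.139, -0.0, 1.86]
contact_force: [0.3, 0.6, -0.3]
width: 0.7
grip_force: 0.0
```

Run:
```python
from h import *
s,E,o=wrist();g=cv2.cvtColor(s['color'],cv2.COLOR_RGB2GRAY)
print(o['clock'],cr(o['ee_pos']),o['contact_force'])
P=np.array([[O+A*x+B*0] for x in(-.049,-.035,.081)]).reshape(-1,2)
q=np.c_[P,[.086,.086,.081],np.ones(3)]@E.T;uv=(s['K']@q[:,:3].T).T;uv=uv[:,:2]/uv[:,2:];print('expected px: end, shoulder, foot',uv.round(1))
c=int(round(uv[0,0]));v=g[:,c-6:c+7].mean(1);r0=int(uv[0,1])
print(r0-20,v[r0-20:r0+40].astype(int).tolist());r=int(uv[2,1]);print(r-12,v[r-12:r+12].astype(int).tolist())
```

```text
18.9167 [-0.0882 -0.0003  0.177 ] [ 0.3256918   0.62116811 -0.31670509]
expected px: end, shoulder, foot [[280.8 255.3]
 [280.8 271.6]
 [280.9 384.7]]
235 [141, 142, 138, 130, 133, 139, 137, 138, 138, 139, 138, 139, 139, 134, 117, 113, 112, 111, 117, 142, 168, 193, 215, 217, 217, 217, 217, 217, 217, 217, 217, 217, 217, 218, 214, 201, 209, 213, 213, 213, 213, 212, 212, 212, 213, 213, 212, 213, 213, 213, 213, 212, 213, 212, 212, 213, 213, 212, 213, 213]
372 [207, 207, 208, 190, 132, 61, 40, 43, 40, 41, 40, 38, 39, 37, 41, 37, 37, 36, 36, 37, 37, 33, 36, 34]
```

The collar end measures at row 255 (expected 255.3) and the shoulder at row 270 (expected 271.6). That agrees with the hard stop, so I'm handing in.

```bash
python3 -c "
from workcell import *
print(finish_job())"
```

```text
the job is handed in; nothing more can be done
None
```

The sleeve is lying on its side in the V-cradle with the collar over the left-hand end, pushed against it until the force climbed to 14 N with no further travel, and the job is handed in at about 19 s.

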